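# Open a child-resistant cleaner bottle at the filling slide

## Robot

A 6-joint arm with a two-finger parallel gripper is mounted at the origin on the work surface. World frame = base frame: x ahead of the robot, y to its left, z up, the work surface at z = 0. Lengths are in mm, angles in rad, forces in N, time in s.
With the tool pointing down it reaches from about 325 to 875 mm from the base axis. Payload 4.4 kg.
Tool frame: the origin (TCP) lies on the centre line of the jaws, within the pads' length; the fingertips stand ahead of it and the grasp point (between the pads) lies 6 mm ahead of it (ctrl.tcp_to_tips is the z of the fingertips in the tool frame, in mm); z points along the fingers, y is the direction in which the jaws open and shut (so a half turn about z gives the same grasp; the last joint's range is limited). The gripper opens to 85 mm and grips with 20 to 120 N. Pads are 22 mm wide; open, the fingers measure 114 mm over their backs; the gripper's body (76 mm by 85 mm) begins 54 mm behind the grasp point. The pads swing forward as they close: fully open they stand 13 mm farther back than shut.
Start: joints at [-1.367, 0.207, 1.542, -0, 1.393, -0.15], TCP at [199.205, -539.393, 256.282] pointing down, gripper open.
Joint ranges: [-2.73, 2.73], [-0.86, 2.22], [0.23, 2.46], [-1.11, 4.25], [0.08, 2.63], [-2.82, 2.82]. Speed limits (rad/s): [2.79, 2.79, 3.14, 3.14, 3.14, 3.14].

## Interface

Orientations are given as a 3x3 rotation matrix whose columns are the frame's x, y, z axes.
In Python, from plant import ctrl, sensors, optics gives the robot as it stands. Calls block until the motion is done:
- ctrl.move_ptp(position, orientation): joint-space move of the TCP to a pose.
- ctrl.move_l(position, rot=None, vel=150, threshold=None): straight line of the TCP; rot=None keeps the orientation; vel is the mean speed in mm/s. With threshold (N) it stops when the force on the tool has changed by that much, and returns True; else False.
- ctrl.set_joints(angles): joint-space move.
- ctrl.gripper_to(opening, force=None): finger opening in mm; force is the grip in N (None keeps the last); returns when the fingers have stopped.
- ctrl.hold(seconds).
- ctrl.solve_ik(position, orientation): joint angles nearest the present ones, or None.
- sensors.read_state(): the state.
- optics.grab_frame(name): name is "scene" or "top" or "wrist"; returns (picture, depth): 384x512x3 uint8, red, green, blue; 384x512 float32, mm along the optical axis (not along the pixel's ray), 0 where there is no reading.
- optics.camera_params(name): a dict with "mtx" (3x3 intrinsics, pixels), "R" (3x3) and "t" (3): a world point X has camera coordinates R X + t; the wrist camera has in their place "T_tool_cam" (4x4, takes a point from camera to tool coordinates, whose origin is the TCP and whose axes are the flange's). Camera axes: x right, y down, z forward; pixel columns grow to the right and rows downward; lengths in mm; the calibration is good to about 2 mm. A picture is of the moment at which its call begins: read the wrist's pose just before it. camera_params takes no time and is no camera call.
A pose or a line that the arm cannot do raises ctrl.MotionError and nothing moves.
- ctrl.finish_job(): hands the job in, once; it reports no verdict.
The state is a dict: "t": time; "q": joint angles; "qvel": joint speeds; "tau": joint torques, N m; "eef_pos": TCP position; "eef_rot": TCP orientation; "force": force on the tool from outside, world axes, zero at the start; "wrist_torque": the same for the moment, N m; "grip_width": finger opening in mm.
Only numpy, scipy, OpenCV 4.12 (cv2) and the standard library are available. Lean on these libraries where they do the work, as an engineer would, in place of code of your own. Each camera call takes 0.05 s, during which the arm holds its last target.

## Task

The cleaner bottle standing in the carrier is to be opened for refilling, and it may only be opened over the drip tray: push the carrier along its rail until it clicks into the opening station's notch (the first one), without running it on under the spout. There press the push-and-turn cap down, give it about a quarter turn counter-clockwise (seen from above) while pressed, lift it straight off the neck and finish while still holding it in the gripper, level, a few centimetres clear above the open mouth, bottle standing in its nest. Leave the things round the slide alone.

Things in the scene. Friction and masses are not known exactly. Their poses are not given: they have to be found in the camera images.
- rail: Fixed filling slide: aluminium base plate 150 x 640 mm raised 20 mm off the desk, steel rail along its middle, notched bar on its +x side, steel drip tray 270 x 380 mm under its +y part. Origin: desk level, plate centre; x across, away from the robot; y along the rail from the loading end (robot's right) to the filling end; z up. Yaw within 0.2 rad.
- spout (a point): Lower end of the dosing spout, 258 mm above the desk over the filling station (rail y 190 mm): too low to lift a cap off there. Its 18 mm pipe runs at 305 mm height from here towards rail +x to a white pump, 120 x 130 x 150 mm, at rail x 215, y 190 mm.
- station (a point): Where the carrier's origin lies when the carrier is clicked into the opening station (rail frame: x 0, y 30, z 52 mm), the first V notch, 12 mm wide, in the bar at rail x 58 mm; the sprung plunger that drops into it has a small black knob on the carrier at its x 58, y 0. The next notch, the filling station under the spout, is 160 mm further on.
- carrier: Carrier that slides only along the rail's y: aluminium plate 140 (x) x 215 (y) x 10 mm with a grey nest (walls 36 mm high, 6 mm thick) round the bottle. Origin: underside of the plate below the bottle's axis; axes as the rail's. Starts 120 to 180 mm short of the station. Friction about 1.5 N and light drag; within 5 mm of the station a sprung ball draws it into the notch and holds against 11 N.
- post_top (a point): Centre of the top of the push post, an upright black cylinder 22 mm in diameter and 80 mm tall on the carrier plate (carrier frame: x 0, y -125, z 90 mm; 142 mm above the desk). It can be pinched from above or pushed from its -y side; 60 mm are free between it and the nest wall.
- bottle: White rectangular cleaner bottle, 58 mm (x) x 92 mm (y), shoulder up to 126 mm, neck 32 mm in diameter, rim at 156 mm; about 0.4 kg. It stands loose in the carrier's nest (1 mm clearance, cannot turn), its underside 10 mm above the carrier's origin. Origin: centre of its underside; axes as the carrier's.
- mouth (a point): Centre of the bottle's mouth, at the rim of the neck, 156 mm above the bottle's origin (218 mm above the desk).
- cap: Black ribbed push-and-turn cap, 52 mm diameter, 32 mm tall, 40 g. Origin: centre of its lower edge, z up. Closed: origin 135 mm above the bottle's (21 mm below the rim, 9 mm above the shoulder), its x along the bottle's x. A spring inside holds it up behind locking teeth, where it turns only a few degrees.
- cap_top (a point): Centre of the cap's top face, 32 mm above the cap's origin. Pressed down 3.5 mm (8 N) the cap clears the teeth; all its travel is 6.5 mm (10 N, then a hard stop). Kept 5 to 6 mm down it turns counter-clockwise seen from above (clockwise is blocked); from 45 to 135 degrees of turn it is free, springs up 2 mm and lifts straight off.
- crisp_can: Bystander: cylindrical snack can, 73 mm in diameter, 113 mm tall, upright. Origin: centre of its underside.
- pen_pot: Bystander: dark metal pen pot with pens, 72 mm in diameter, 95 mm tall (pens to 145 mm), upright. Origin: centre of its underside.
- scanner: Bystander: hand-held barcode scanner lying flat, about 170 x 48 x 36 mm. Origin: its underside, near the middle.
Mind the look-alikes: they are no part of the job. Of the things that look like the cap, the largest one is meant.

How it is judged:
By the outcome, as a careful person would: the job done as asked, in the order asked, and still so for the second after the job is handed in, while the arm keeps its last pose, push and grip.
It also fails if it takes over 48 s, if anything falls off the work surface, if the arm or the gripper's body presses on something with over 40 N, if the wrist force passes 120 N, or if a joint passes its speed limit or range.

## Working session

There is one attempt and no reset: what is moved stays moved. The work goes in short steps, each a Python script; the robot and the scene stay as the last script left them, time stands still between calls to the robot, and variables do not carry over. Pictures are saved under pics/ and viewed, and the job is handed in when it is done.

```bash
ls; mkdir -p pics
cat > h.py <<'E'
import numpy as np, cv2
from plant import ctrl, sensors, optics
def grab(n,fn=None):
    s=sensors.read_state(); im,d=optics.grab_frame(n); p=optics.camera_params(n)
    np.savez('last_%s.npz'%n,im=im,d=d,pos=s['eef_pos'],rot=s['eef_rot'],**{k:np.array(v) for k,v in p.items()})
    if fn: cv2.imwrite('pics/'+fn,im[:,:,::-1])
    return im,d,p
def load(n): return np.load('last_%s.npz'%n)
def c2w(L):
    if 'R' in L: return L['R'].T, -L['R'].T@L['t']
    T=L['T_tool_cam']; return L['rot']@T[:3,:3], L['rot']@T[:3,3]+L['pos']
def ray(L,u,v):
    A,o=c2w(L); return o, A@np.linalg.solve(L['mtx'],[u,v,1.])
def atz(L,u,v,z):
    o,r=ray(L,u,v); return o+r*(z-o[2])/r[2]
def dep(L,u,v):
    o,r=ray(L,u,v); return o+r*L['d'][int(round(v)),int(round(u))]
def proj(L,X):
    A,o=c2w(L); c=A.T@(np.array(X)-o); p=L['mtx']@c; return p[:2]/p[2]
def crop(L,fn,u0,v0,u1,v1,s):
    cv2.imwrite('pics/'+fn,cv2.resize(np.ascontiguousarray(L['im'][v0:v1,u0:u1,::-1]),None,fx=s,fy=s,interpolation=cv2.INTER_CUBIC))
E
python3 - <<'E'
from h import *
for n in('scene','top','wrist'): grab(n,n+'0.png')
print(sensors.read_state())
E
```

```text
pics
{'t': 0.15, 'q': array([-1.36755424e+00,  2.07281242e-01,  1.54266636e+00, -5.37898186e-06,
        1.39349059e+00, -1.50516573e-01]), 'qvel': array([ 0.00042279, -0.00117422, -0.00383943,  0.00025373, -0.00048267,
       -0.00099618]), 'tau': array([-1.51447975e-04, -3.83518231e+01, -2.92034680e+01, -1.81894447e-04,
        6.70239286e-03, -1.72212333e-05]), 'eef_pos': array([ 199.06011749, -538.84946151,  255.3408602 ]), 'eef_rot': array([[ 9.38076966e-01,  3.46426708e-01, -3.77700910e-04],
       [ 3.46426807e-01, -9.38075265e-01,  1.80648926e-03],
       [ 2.71504246e-04, -1.82547169e-03, -9.99998297e-01]]), 'force': array([0.44577411, 0.44408374, 0.26087322]), 'wrist_torque': array([ 0.02710153, -0.06427809,  0.06141064]), 'grip_width': 85.131930025104}
```

View pics/scene0.png

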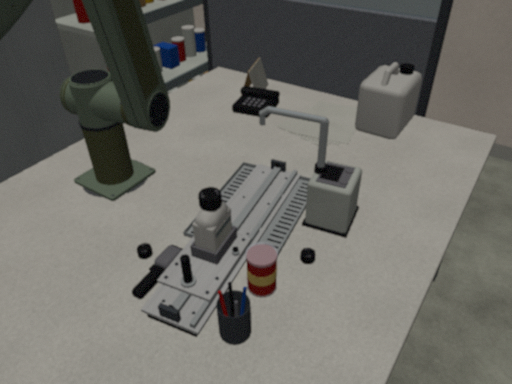

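View pics/top0.png

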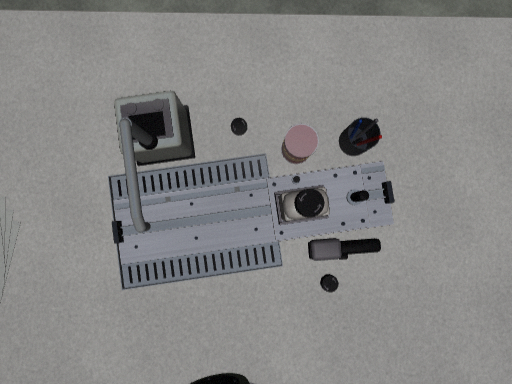

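View pics/wrist0.png

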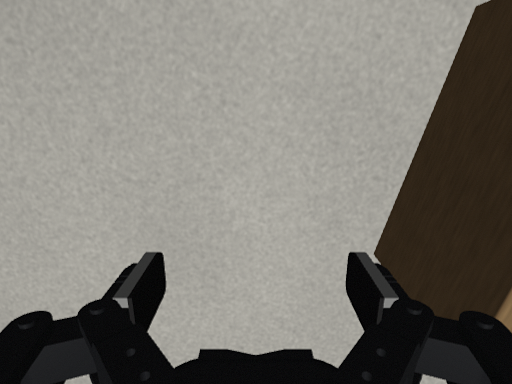

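The top view shows the bottle with its black cap at about (309,202), the post at (359,196), the knob at (296,179) and the spout tip at about (140,228). Things that could be taken for the cap are the loose caps at (239,126) and (329,283) in top, and the canister's cap at (407,69) in scene. I choose the one on the bottle.

Run:
```python
from h import *
L=load('top'); crop(L,'c1.png',250,140,410,260,5)
S=load('scene'); crop(S,'c2.png',130,170,290,350,3)
```

```text
(no output)
```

View pics/c1.png

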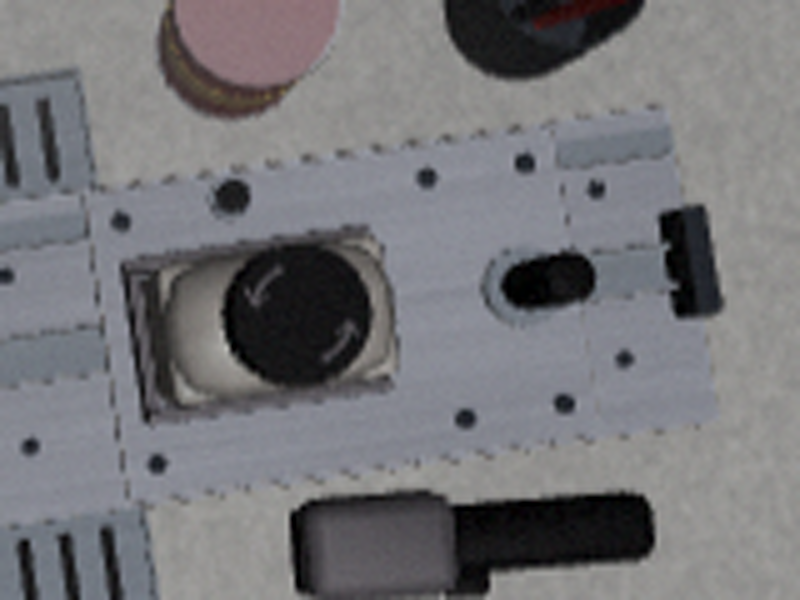

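View pics/c2.png

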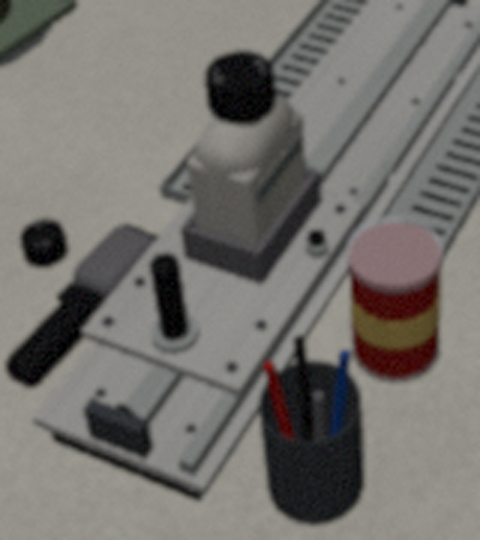

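Run:
```python
from h import *
L=load('top'); 
f=lambda x,y,z:atz(L,250+(x+.5)/5-.5,140+(y+.5)/5-.5,z).round(1)
cap=f(297,314,229); post=f(570,278,142); knob=f(231,197,80)
print('cap',cap,'post',post,np.linalg.norm(cap-post), 'dep',dep(L,309,203),dep(L,364,196))
d=(cap-post)[:2]; yaw=np.arctan2(-d[0],d[1]);print('yaw',yaw)
c=[f(92,190,62),f(128,505,62),f(553,122,62),f(597,408,62)];print(c)
for a,b in((2,0),(3,1)): e=(c[b]-c[a])[:2]; print(np.arctan2(-e[0],e[1]),np.linalg.norm(e))
print('knob',knob)
# drip tray edges full image; end stops
for p in [(389,192),(118,231)]: print(dep(L,*p))
S=load('scene')
print('scene', dep(S,209,191), dep(S,186,258))
print('proj',proj(S,cap),proj(S,post))
print(load('top')['R'],load('top')['t'])
```

```text
cap [ 520.6 -123.   229. ] post [ 539.8 -247.2  142. ] 152.85051521012284 dep [ 519.57104437 -123.09067647  228.05046178] [ 538.34674304 -248.94714413  138.67182321]
yaw 0.1533752810808043
[array([581.6, -53.5,  62. ]), array([440.4, -70.9,  62. ]), array([ 615. , -262.2,   62. ]), array([ 485.9, -281.2,   62. ])]
0.15869263767927322 211.3557427656036
0.21307340009974834 215.1658430141736
knob [ 577.4 -114.5   80. ]
[ 552.07027806 -326.52369641   63.16597892]
[457.82015957 281.07289814  60.58539782]
scene [ 517.7792281  -121.64030164  231.26832623] [ 546.89441286 -249.89768704  142.16301357]
proj [209.67821083 192.5020243 ] [184.35932041 256.0156989 ]
[[ 0.01113994 -0.99992545  0.00500042]
 [-0.99782084 -0.01144146 -0.06498197]
 [ 0.06503434 -0.00426563 -0.99787391]] [-32.07743676 555.20591238 917.2188487 ]
```

```bash
cat >> h.py <<'E'
YAW=0.154
rx=np.array([np.cos(YAW),np.sin(YAW),0]); ry=np.array([-np.sin(YAW),np.cos(YAW),0])
def Rj(a): # a = angle of tool x axis (world)
    x=np.array([np.cos(a),np.sin(a),0]); z=np.array([0,0,-1.]); return np.column_stack([x,np.cross(z,x),z])
E
python3 - <<'E'
from h import *
print(ctrl.tcp_to_tips)
L=load('top'); print('pot',atz(L,360,137,95),'can',atz(L,300,142,113))
tt=ctrl.tcp_to_tips
post=np.array([539.8,-247.2,0])
R=Rj(YAW)
for p in [post+[0,0,200],post+[0,0,105+tt],post+140*ry+[0,0,105+tt],post+140*ry+[0,0,260]]:
    print(ctrl.solve_ik(p,R))
for a in (YAW-1.57,YAW,YAW+1.57): print(ctrl.solve_ik(np.array([500,7,300.]),Rj(a)))
ctrl.move_ptp(post+[0,0,200],R); ctrl.gripper_to(42)
print(sensors.read_state()['t'])
grab('wrist','w1.png')
L=load('wrist')
E
```

```text
25.0
pot [ 670.08894247 -253.23979797   95.        ] can [ 654.00769917 -119.59619155  113.        ]
[-5.75146941e-01  2.95526455e-01  1.55190957e+00 -4.44089210e-16
  1.29415663e+00  8.41649385e-01]
[-5.75146941e-01  3.74689003e-01  1.60536227e+00 -4.44089210e-16
  1.16154138e+00  8.41649385e-01]
[-3.70489576e-01  2.52763495e-01  1.76852575e+00 -4.44089210e-16
  1.12030341e+00  1.04630675e+00]
[-3.70489576e-01  1.07207860e-01  1.64794210e+00 -4.44089210e-16
  1.38644269e+00  1.04630675e+00]
None
[-1.59249399e-01  1.27330711e-02  1.66454146e+00 -4.44089210e-16
  1.46431813e+00  1.25754693e+00]
[-1.59249399e-01  1.27330711e-02  1.66454146e+00 -4.44089210e-16
  1.46431813e+00 -3.12453072e-01]
2.3083
```

View pics/w1.png

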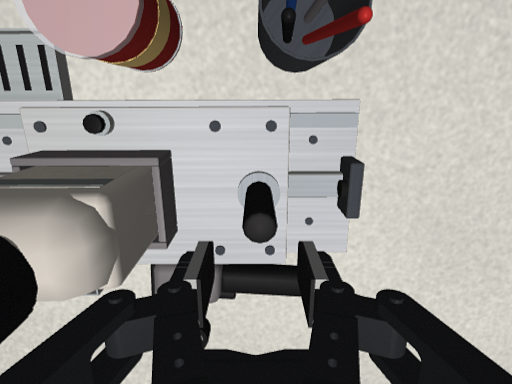

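The wrist view shows the plate edges level, so the yaw is right. The post top is at about (260,227), between the jaws' columns, and the knob is at (97,123).

Run:
```python
from h import *
L=load('wrist')
print(L['pos'], atz(L,260,227,142), dep(L,260,227), 'base', atz(L,259,186,66),'knob',dep(L,97,123))
e=dep(L,130,101)-dep(L,30,100); print(np.arctan2(e[1],e[0]), np.arctan2(*(atz(L,25,107,62)-atz(L,288,107,62))[[0,1]]*[-1,1]))
```

```text
[ 539.73001088 -247.38980762  200.02111062] [ 541.23613125 -250.65046643  142.        ] [ 541.87166783 -250.52610151  143.5160653 ] base [ 546.08009748 -250.17741451   66.        ] knob [ 579.53195567 -121.85217274   79.31380795]
-1.4234787497010575 0.15370553187561337
```

Run:
```python
from h import *
post=np.array([540.5,-249.,0]); z=np.array([0,0,128.])
ctrl.move_l(post+z,vel=120)
print(sensors.read_state()['force'])
r=ctrl.move_l(post+z+120*ry,vel=70,threshold=25)
s=sensors.read_state(); print(r,s['t'],s['force'],s['eef_pos'],s['grip_width'],(s['eef_pos']-post)@ry)
grab('wrist','w2.png'); grab('top','t2.png')
L=load('top'); crop(L,'t2c.png',210,150,370,270,5)
```

```text
[ 0.26078532 -0.0860964  -0.14511425]
False 4.975 [-0.34180803 -6.38230506 -0.14111248] [ 522.32389251 -132.23497632  128.53832934] 42.15469742475773 118.1712279691557
```

View pics/t2c.png

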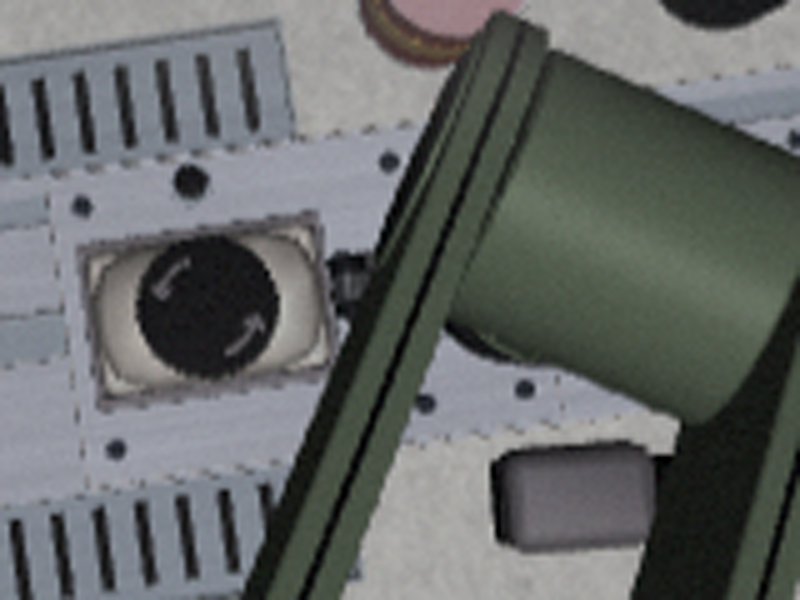

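View pics/w2.png

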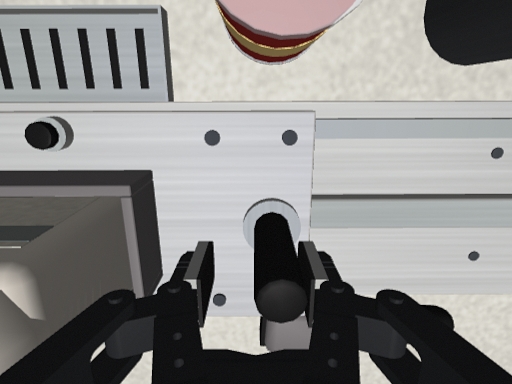

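The pad touches the post's -y side (wrist ~(300,270)), and the cap is now at top crop (208,307).

Run:
```python
from h import *
L=load('top'); c=atz(L,210+208.5/5-.5,150+307.5/5-.5,229); print('cap',c,(c-[520.6,-123,229])@ry,(c-[505,-22.7,0])@ry)
post=np.array([540.5,-249.,0]); z=np.array([0,0,128.])
f=lambda:print(round(sensors.read_state()['t'],2),sensors.read_state()['force'].round(2),((sensors.read_state()['eef_pos']-post)@ry).round(2))
f();
for d in range(123,142,3):
    r=ctrl.move_l(post+z+d*ry,vel=25,threshold=8); f()
    if r: print('stop');break
```

```text
cap [503.75239116 -17.49451587 229.        ] 106.84115930468357 5.335252627957364
5.08 [-0.55 -6.4  -0.31] 118.16
5.34 [-1.09 -3.81  2.24] 122.5
5.61 [-0.86 -3.87  1.95] 125.76
5.88 [-1.2  -2.99  3.02] 128.98
6.14 [-0.32 -2.57  2.18] 132.17
6.41 [ 1.09 -1.58  0.91] 135.37
6.67 [0.36 0.21 0.16] 138.91
6.94 [-0.53  0.28 -0.25] 142.08
```

The contact force dropped to zero at about 138 mm, which suggests the carrier was drawn in. I'll go on gently until it touches again, then look.

Run:
```python
from h import *
post=np.array([540.5,-249.,0]); z=np.array([0,0,128.])
f=lambda:print(round(sensors.read_state()['t'],2),sensors.read_state()['force'].round(2),((sensors.read_state()['eef_pos']-post)@ry).round(2))
for d in (144,146,148):
    r=ctrl.move_l(post+z+d*ry,vel=20,threshold=4); f()
    if r or abs(sensors.read_state()['force'][1])>2: print('stop',r);break
grab('wrist','w3.png')
```

```text
7.24 [-0.12 -0.46 -0.53] 144.23
7.49 [ 1.18 -5.42 -2.85] 144.54
stop False
```

View pics/w3.png

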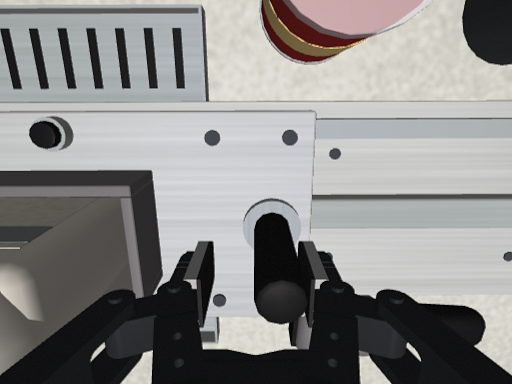

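The carrier ran ahead and now resists 5.4 N in place, so it is clicked in. The wrist view shows the post still in the cage and the tray moved relative to the carrier. Next I'll back off, rise and look at the cap.

Run:
```python
from h import *
print(optics.camera_params('wrist')['T_tool_cam'].round(2))
s=sensors.read_state()
p=s['eef_pos']-7*ry
ctrl.move_l(p,vel=60); 
p[2]=262; ctrl.move_l(p,vel=200)
ctrl.gripper_to(85)
st=np.array([499.7,8.4,0])
ctrl.move_ptp(st-45*rx+[0,0,300],Rj(YAW))
print(sensors.read_state()['t'],sensors.read_state()['force'])
grab('wrist','w4.png'); grab('top','t4.png')
grab('scene','s4.png')
```

```text
[[   0.     -0.95   -0.3    76.34]
 [   1.     -0.      0.      0.48]
 [  -0.     -0.3     0.95 -118.51]
 [   0.      0.      0.      1.  ]]
9.7583 [-0.50518969 -0.71641686  0.67710669]
```

View pics/w4.png

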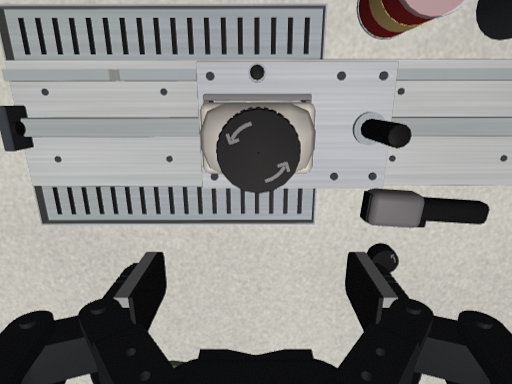

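View pics/s4.png

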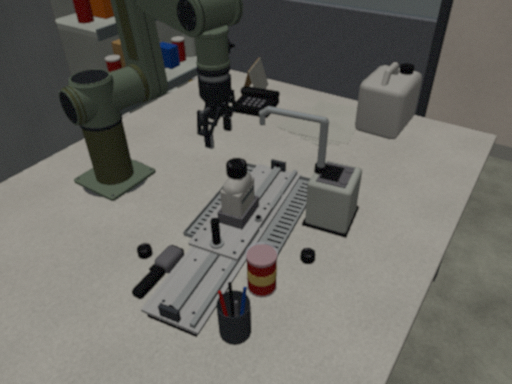

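View pics/t4.png

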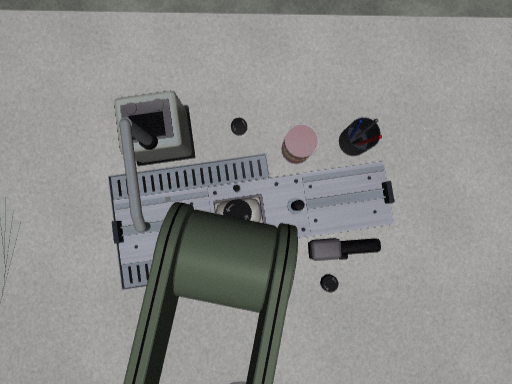

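Run:
```python
from h import *
L=load('wrist'); crop(L,'c4.png',190,50,330,200,5)
S=load('scene'); crop(S,'c5.png',190,140,280,240,6)
T=load('top'); crop(T,'c6.png',190,160,310,250,6)
```

```text
(no output)
```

View pics/c4.png

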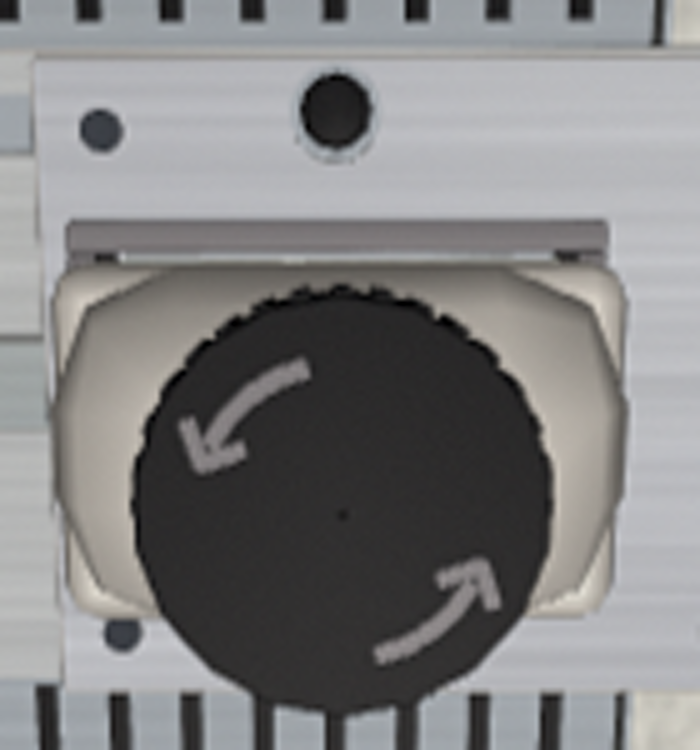

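View pics/c5.png

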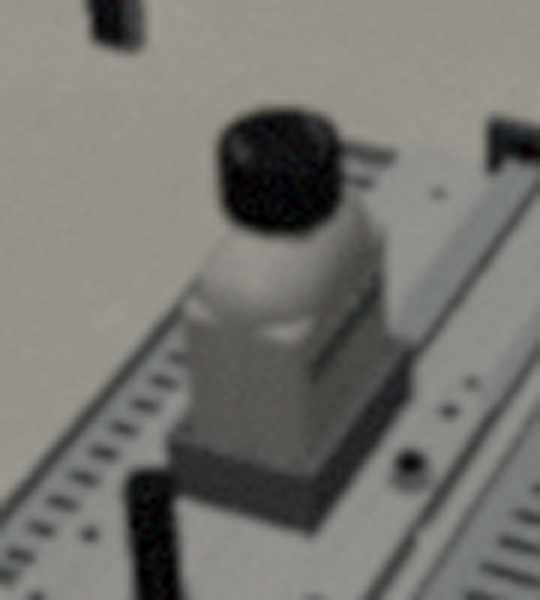

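View pics/c6.png

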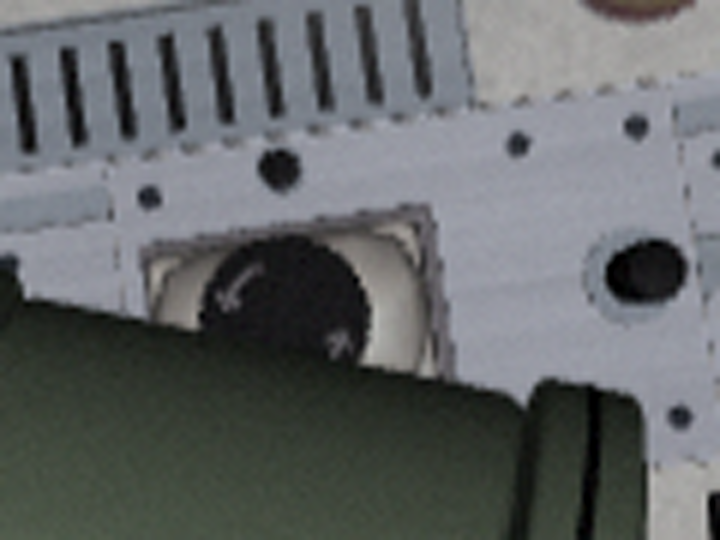

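Run:
```python
from h import *
L=load('wrist');S=load('scene');T=load('top')
w=atz(L,190+343.5/5-.5,50+514.5/5-.5,229); print('wrist',w,dep(L,258,152))
t=atz(T,190+286/6-.5,160+319.5/6-.5,229); print('top',t)
s=atz(S,190+280/6-.5,140+144/6-.5,229);print('scene',s, dep(S,236,163))
k=dep(L,257,72); print('knob',k,(w-k)@rx,(w-k)@ry)
tk=atz(T,190+280/6-.5,160+169/6-.5,80); print('topknob',tk,(t-tk)@rx,(t-tk)@ry)
print('notch2',atz(L,114,75,58), atz(T,237,189,58),(atz(L,114,75,58)-k)@ry)
print(L['pos'])
```

```text
wrist [499.92210593   6.21155466 229.        ] [500.36757912   6.4200596  230.38105679]
top [500.27946974   8.05103226 229.        ]
scene [502.32535856   5.73676969 229.        ] [502.36648371   5.10587197 230.86245222]
knob [556.80637949  14.89208102  74.91570322] -57.542595278981004 0.1477971545657837
topknob [556.70298127  17.19937229  80.        ] -57.15904506349678 -0.3851573585694394
notch2 [531.1925429  167.30455612  58.        ] [555.26433274  16.25507368  58.        ] 154.53769488066715
[455.34729368   1.69681868 300.45513561]
```

Run:
```python
from h import *
a=YAW+np.pi/2
c=np.array([500.3,7.0,0])
print(ctrl.solve_ik(c+[0,0,222],Rj(a)),ctrl.solve_ik(c+[0,0,222],Rj(a+np.pi/2)))
ctrl.move_ptp(c-45*ry+[0,0,290],Rj(a)); ctrl.hold(.2)
print(sensors.read_state()['t'],sensors.read_state()['eef_pos'])
grab('wrist','w5.png'); L=load('wrist'); crop(L,'c7.png',190,50,330,200,5)
```

```text
[-1.59152875e-01  7.94923947e-02  1.75979990e+00 -4.44089210e-16
  1.30230035e+00 -3.13152875e-01] [-1.59152875e-01  7.94923947e-02  1.75979990e+00 -4.44089210e-16
  1.30230035e+00 -1.88394920e+00]
11.55 [507.15636174 -37.43444872 290.05036989]
```

View pics/w5.png

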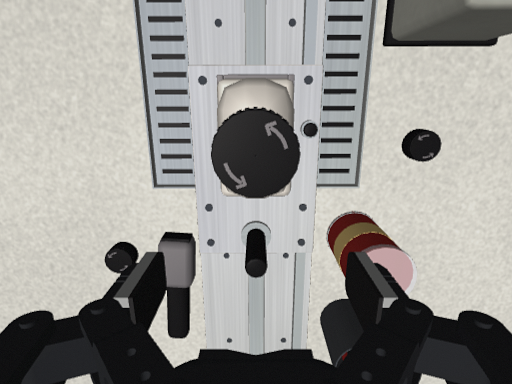

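View pics/c7.png

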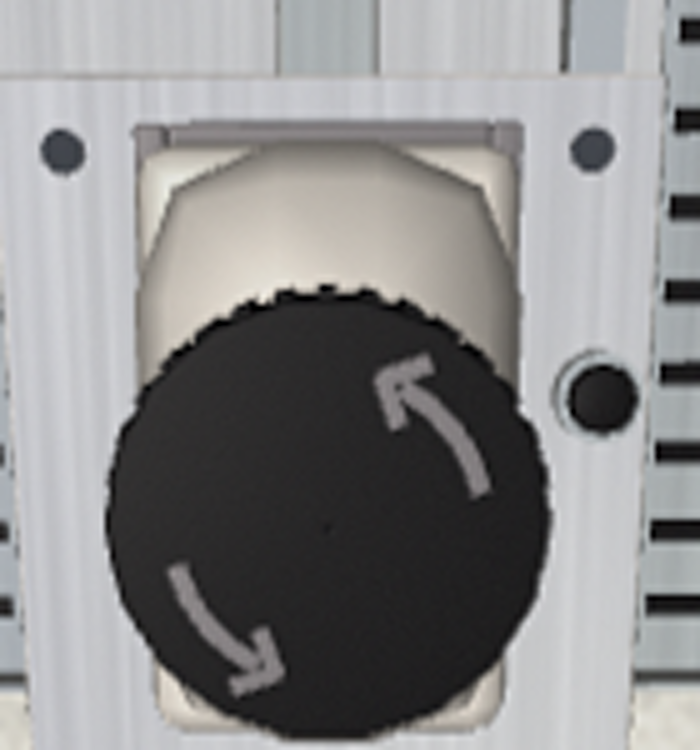

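Run:
```python
from h import *
L=load('wrist')
w=atz(L,190+328.5/5-.5,50+524.5/5-.5,229); print('wrist',w,dep(L,255,154)); print(L['rot'].T@(w-L['pos']))
```

```text
wrist [499.97598909   6.86549014 229.        ] [499.80220829   7.2457876  229.98964378]
[44.87544251 -0.31352417 61.0515058 ]
```

Run:
```python
from h import *
a=YAW+np.pi/2
c=np.array([500.0,6.8,0])
ctrl.move_l(c+[0,0,290],vel=150)
print(ctrl.move_l(c+[0,0,223],vel=90,threshold=10))
f=lambda:print(round(sensors.read_state()['t'],2),sensors.read_state()['force'].round(2),sensors.read_state()['wrist_torque'].round(2),sensors.read_state()['eef_pos'].round(2),sensors.read_state()['grip_width'])
f(); ctrl.gripper_to(48,25); f(); ctrl.hold(.2); f()
grab('wrist','w6.png'); grab('scene','s6.png'); S=load('scene'); crop(S,'c8.png',190,110,290,220,5)
```

```text
False
12.94 [-1.09 -0.72  1.08] [ 0.02 -0.04 -0.04] [500.5    6.66 223.58] 85.08269630799508
13.34 [-1.8  -0.28  2.93] [0.03 0.12 0.  ] [500.33   6.77 223.83] 51.4763760301851
13.54 [-1.62  0.17  3.6 ] [-0.05  0.17 -0.01] [500.35   6.77 223.7 ] 51.35736826807191
```

View pics/w6.png

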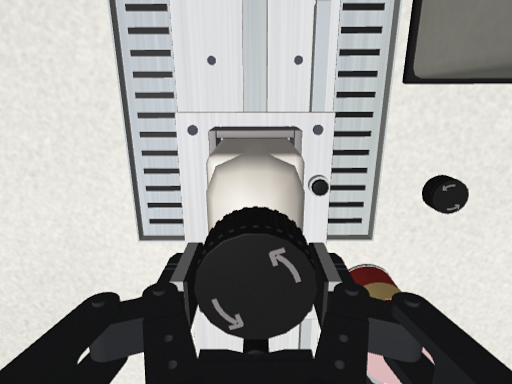

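View pics/c8.png

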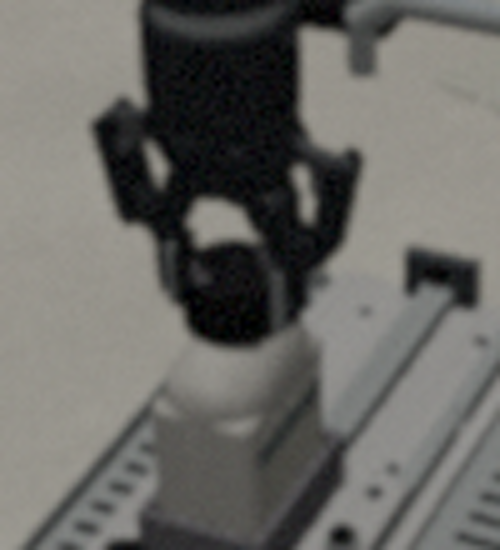

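The cap is gripped centrally (wrist (255,285), width 51.4 mm) and the bottle is upright. Now I'll grip firmly and press in small steps.

Run:
```python
from h import *
c=np.array([500.0,6.8,0])
f=lambda:print(round(sensors.read_state()['t'],2),sensors.read_state()['force'].round(2),sensors.read_state()['eef_pos'].round(2),sensors.read_state()['grip_width'].round(2))
ctrl.gripper_to(45,80); f()
for z in (221,219,218,217.5,217):
    ctrl.move_l(c+[0,0,z],vel=10); ctrl.hold(.1); f()
    if sensors.read_state()['force'][2]>13: print('hard');break
```

```text
Traceback (most recent call last):
AttributeError: 'float' object has no attribute 'round'
```

Run:
```python
from h import *
c=np.array([500.0,6.8,0])
f=lambda:print(round(sensors.read_state()['t'],2),sensors.read_state()['force'].round(2),sensors.read_state()['eef_pos'].round(2),round(float(sensors.read_state()['grip_width']),2))
f()
for z in (221,219,218,217.5,217):
    ctrl.move_l(c+[0,0,z],vel=10); ctrl.hold(.1); f()
    if sensors.read_state()['force'][2]>13: print('hard');break
```

```text
13.86 [-0.59 -0.11  4.96] [500.3    6.75 223.33] 50.53
14.31 [-0.98 -0.41  6.69] [500.34   6.74 221.58] 50.81
14.76 [-2.1  -0.21  7.78] [500.38   6.75 219.87] 50.7
15.11 [-2.29  0.3   8.6 ] [500.42   6.74 219.04] 50.71
15.46 [-2.57 -0.74  9.81] [500.42   6.76 218.61] 50.69
15.81 [-2.62 -0.8   9.73] [500.47   6.74 218.22] 50.76
```

Run:
```python
from h import *
c=np.array([500.0,6.8,216.6])
f=lambda:print(round(sensors.read_state()['t'],2),sensors.read_state()['force'].round(2),sensors.read_state()['wrist_torque'].round(2),sensors.read_state()['eef_pos'].round(2),round(float(sensors.read_state()['grip_width']),2),round(sensors.read_state()['q'][5],3))
ctrl.move_l(c,vel=10); ctrl.hold(.1); f()
a=YAW+np.pi/2
for d in (8,20,32,45,58,71,83,92):
    ctrl.move_ptp(c,Rj(a+np.radians(d))); f()
    s=sensors.read_state()
    if abs(s['wrist_torque'][2])>4 or abs(s['force']).max()>25: print('stop');break
grab('wrist','w7.png')
```

```text
16.16 [-2.49 -0.51  9.07] [0.03 0.45 0.01] [500.47   6.75 217.86] 50.74 -0.314
16.42 [-1.5  -0.39  9.26] [0.02 0.26 0.07] [500.94   6.69 218.09] 50.59 -0.454
16.73 [-1.02  0.15  8.65] [0.02 0.16 0.01] [501.33   6.67 218.24] 51.06 -0.663
17.05 [-0.16 -0.38  9.39] [0.03 0.14 0.03] [501.55   6.64 218.36] 50.89 -0.872
17.38 [ 0.22 -0.65  9.06] [0.01 0.04 0.01] [501.6    6.63 218.35] 50.77 -1.099
17.72 [0.55 0.7  9.25] [0.06 0.1  0.07] [501.66   6.64 218.41] 50.72 -1.326
18.05 [-0.09  0.76  9.89] [0.07 0.06 0.03] [501.67   6.65 218.41] 50.63 -1.553
18.37 [0.62 0.1  9.35] [0.01 0.1  0.02] [501.68   6.63 218.42] 50.75 -1.763
18.64 [ 0.15 -0.32  8.81] [0.06 0.05 0.09] [501.68   6.65 218.43] 50.98 -1.92
```

View pics/w7.png

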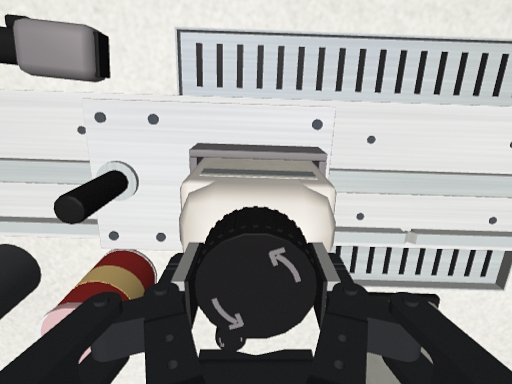

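The arrows keep their place in the wrist image (294,265) while the bottle has turned under them, so the cap turned about 92° with the jaws. Now I'll lift.

Run:
```python
from h import *
f=lambda:print(round(sensors.read_state()['t'],2),sensors.read_state()['force'].round(2),sensors.read_state()['wrist_torque'].round(2),sensors.read_state()['eef_pos'].round(2),round(float(sensors.read_state()['grip_width']),2))
p=np.array([501.2,6.7,0]); R=sensors.read_state()['eef_rot']
ctrl.move_l(np.array([501.2,6.7,220.]),vel=10); f()
for z in (224,230,240,255,282):
    r=ctrl.move_l(p+[0,0,z],vel=40,threshold=16); f()
    if r or sensors.read_state()['force'][2]<-8: print('stop'); break
print(sensors.read_state()['eef_rot'].round(3))
grab('wrist','w8.png'); grab('scene','s8.png'); S=load('scene'); crop(S,'c9.png',170,90,290,240,4)
```

```text
19.2 [-0.75  0.3   6.54] [0.1  0.16 0.02] [501.72   6.67 220.86] 50.56
19.45 [-0.26 -0.22  4.37] [ 0.   -0.01  0.04] [501.66   6.65 224.37] 50.78
19.75 [ 0.05 -0.25 -0.2 ] [-0.01  0.09 -0.  ] [500.67   6.79 229.32] 50.55
20.15 [ 0.21 -0.66 -0.28] [ 0.03 -0.01  0.02] [501.45   6.68 240.4 ] 51.18
20.68 [ 0.07 -0.97 -0.04] [ 0.02  0.03 -0.01] [501.37   6.66 255.35] 50.62
21.5 [ 0.72  1.37 -0.64] [ 0.01 -0.01  0.02] [501.05   6.74 281.84] 50.76
[[-0.982 -0.188 -0.   ]
 [-0.188  0.982  0.   ]
 [ 0.     0.    -1.   ]]
```

View pics/w8.png

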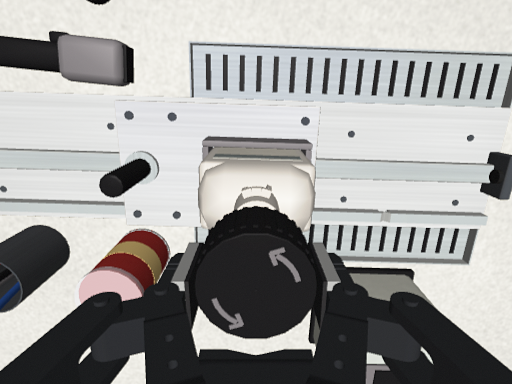

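View pics/c9.png

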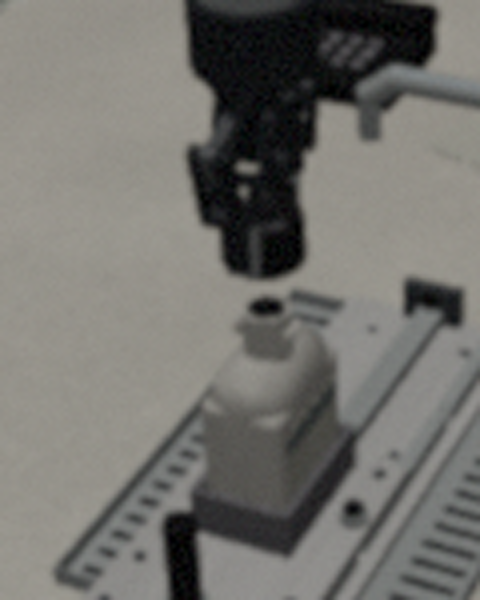

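The cap is held level with its lower edge about 37 mm above the open mouth, and the bottle stands in its nest. The knob is at scene (258,218), the same as right after the click (258,217), so the carrier is still at the station.

Run:
```python
from h import *
ctrl.hold(.3); s=sensors.read_state(); print(s['t'],s['force'],s['grip_width']); print(ctrl.finish_job())
```

```text
21.9 [ 0.22624673  0.12682491 -1.19534095] 50.54384374672745
the job is handed in; nothing more can be done
None
```

The job is done and handed in at about 22 s. The cap is off and held level in the gripper, with its lower edge about 37 mm above the open mouth. That figure comes from the gripper's height.

- **Carrier:** I pushed it by the post until it clicked into the first notch. The contact force dropped to zero as it was drawn in, and it then resisted 5.4 N without moving. The plunger knob sat at the same place in the scene picture before and after opening, within about 1 px.
- **Cap:** I gripped it centred and pressed it down at 9–10 N, about 5 mm. I then turned it about 92° counter-clockwise and lifted it straight off with no pull left.
- **Last checks:** The final picture shows the open neck and the bottle upright in its nest. The grip is steady at 50.5 mm, and I touched none of the other objects.

**Disagreements:** Before the push, the cameras disagreed by 3 mm on the post and 7 mm on the knob. At the station they put the cap within about 3 mm of each other. The second notch measured 154.5 mm beyond the knob instead of 160 mm, because I had to guess its height in that picture.

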